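# Load the paste canister into the planetary mixer and set its balance dial

## Task

Load the solder-paste canister with the orange T-bar into the leaning green cup of the mixer's rotor: turn it in the cup until its keyways find the keys deep inside and it drops fully home, and let go of it. Set the blue balance dial on the rotor for the load as well: push it in, turn it clockwise from the white dot to the next one (yellow) and let it spring back out, never forcing it round against its lock. Leave the jar, bottle, solder reel and tin on the bench standing where they are.

Things in the scene. Friction and masses are not known exactly. Their poses are not given: they have to be found in the camera images.
- canister: Aluminium paste canister, loose, 0.32 to 0.6 kg, upright on the bench among other containers: a cylinder 56 mm in diameter, 110 mm tall, orange band, black lid, an orange T-bar on the lid. Origin: centre of its underside, z up its axis, x along the T-bar. Four keyways, 14 mm wide and 16 mm deep, open below and to the side, are cut into its lower edge at +x, +y, -x, -y.
- tbar_grip (a point): Point to grip the canister by: on its axis, 132 mm above its underside, in the T-bar, which is 52 mm long, 14 mm thick and 38 mm high (110 to 148 mm above the underside). Axes as the canister's: x along the bar, y across its 14 mm.
- cup_seat: Seat in the leaning green cup on the rotor. Origin: centre of the bore's floor. z: bore axis out of the mouth, leaning 30 degrees from vertical towards the rotor's centre; y level; x away from the rotor's centre and up. Bore 59 mm in diameter, 60 mm deep; the cup is geared and does not turn by hand. Home: the canister's origin here, axes in line. This frame does not turn with the keys.
- cup_mouth (a point): Centre of the mouth of the cup, 60 mm up the bore's axis, slightly flared, 75 mm outside. Low in the bore stand four brass keys, 90 degrees apart, 10 mm wide, 14 mm high, 9.5 mm in from the wall, at an angle not known: to be felt. Off the keys' angle the canister stands on them 14 mm short of home; turned either way by up to a quarter turn under a light push, it drops within about 5 degrees of them.
- rotor: Rotor in the mixer's round chamber, braked, stopped at a different angle every time. Origin on its vertical axis at the chamber's floor; z up; x from the axis towards the cup. Bore floor 82 mm out along +x, 31 mm up; dial axis at x = -90 mm, on a round housing 72 mm in diameter whose top face is 83 mm up.
- mixer: Mixer's white housing, fixed, 310 x 310 mm, 169 mm high with its rubber rim. Origin: centre of its underside; front panel at -x. Open round chamber of 130 mm radius about z, its floor 35 mm up. The clear lid stands open on the -y edge: 310 mm wide along x, 22 mm thick, hinged at y = -151 mm, leaning out by 14 degrees, its top 455 mm above the bench.
- dial_grip (a point): Point to grip the blue balance dial by: on its vertical axis, 10 mm below the top of its bar, 28 mm above its housing's top face (moves with the dial). Bar 48 mm long, 14 mm thick, 30 mm high, on a grey skirt 53 mm in diameter whose top is 20 mm below this point. z up; x along the bar to its white pointer; y across the bar.
- dial (a joint): Dial angle, rad, growing clockwise from above: 0 at the white dot (start), 1.047 at the yellow dot (next), 2.094 at the red one. Out, it is locked within about 6 degrees of a dot; pushed in over 6 mm it turns easily (0.03 Nm) and stays where left. Let go at a dot it springs out and locks; between dots it stays in.
- dial_push (a joint): How far the dial is pushed in (down), m: 0 out, 0.009 fully in. Spring: 3 N at the start, 6 N fully in.
- paste_jar: Bystander: white jar, 62 mm in diameter, 70 mm tall, near the canister. Origin: centre of its underside.
- flux_bottle: Bystander: amber bottle, 52 mm in diameter, 150 mm tall, near the canister. Origin: centre of its underside.
- solder_reel: Bystander: steel solder reel, 64 mm in diameter, 56 mm tall, standing on its flange. Origin: centre of its underside.
- tip_cleaner: Bystander: black tin with brass wool, 60 mm in diameter, 56 mm tall. Origin: centre of its underside.
- index_plate: Steel index plate that locks the dial, hidden inside its housing (not to be handled): its teeth hold two pins under the dial's skirt while the dial is out. Origin on the dial's axis. Turning the dial hard against the lock (over about 1 Nm) would damage it.
Mind the look-alikes: they are no part of the job. What is shaped like the canister but red is not meant.

How it is judged:
By the outcome, as a careful person would: the job done as asked, in the order asked, and still so for the second after the job is handed in, with the robot touching nothing.
It also fails if it takes over 72 s, if anything falls off the work surface, if the arm or the gripper's body presses on something with over 40 N, if the wrist force passes 120 N, or if a joint passes its speed limit or range.

## Robot

A 7-joint arm with a two-finger parallel gripper is mounted at the origin on the work surface. World frame = base frame: x ahead of the robot, y to its left, z up, the work surface at z = 0. Lengths are in m, angles in rad, forces in N, time in s.
With the tool pointing down it reaches from about 0.425 to 1.025 m from the base axis. Payload 3.6 kg.
Tool frame: the origin (TCP) lies at the very end of the fingers, on their centre line; the grasp point (between the pads) lies 19 mm behind it; z points along the fingers, y is the line along which they close (so a half turn about z gives the same grasp; the last joint's range is limited). The gripper opens to 85 mm and grips with 20 to 120 N. Pads are 22 mm wide; open, the fingers measure 114 mm over their backs; the gripper's body (76 mm by 85 mm) begins 54 mm behind the grasp point. The pads swing forward as they close: fully open they stand 13 mm farther back than shut.
Start: joints at [1.135, 0.591, 0.048, 1.609, -0.033, 0.943, -0.034], TCP at [0.244, -0.683, 0.231] pointing down, gripper open.
Joint ranges: [-2.69, 2.69], [-0.47, 2.24], [-1.27, 1.36], [0.19, 2.51], [-1.53, 4.68], [0.08, 2.07], [-3.09, 3.09]. Speed limits (rad/s): [2.57, 2.57, 3.14, 3.14, 3.14, 3.14, 3.14].

## Interface

Orientations are given as a unit quaternion [w, x, y, z].
In Python, from plant import bot, viewer gives the robot as it stands.
- The arm moves only by the tool step_arm, never from a script. Its argument "series" is a list of rows, each a list of 5 numbers: the shift along the tool's x, y, z in mm, then the turn about the tool's z in degrees, then the opening, from 0 (shut) to 1 (fully open). In form: [[tx, ty, tz, spin, gripper], ...]. A call has 1 to 5 rows; each row is the pose to reach, as a shift and turn from the pose commanded when the call began, along the tool's axes at that moment; what a row does not reach only later rows make up. A row lasts 1/12 s, in which the tool goes at most 41.7 mm and 7.16 degrees, less where a joint would pass 70% of its speed; a pose out of reach is approached as far as the arm can. A call with a gripper value outside its range is refused whole. The fingers move at their own pace and stop on an object; "newtons" is the grip in N (left out, the last holds). Time passes only in rows, so rows that repeat a pose let the fingers close. It gives the time, the measured TCP pose, the force, the opening and the grip force at its end, in the units of the state.
- bot.sense(): the state, without advancing time (a new reading comes with each control period).
- viewer.grab_frame(name): name is "scene" or "top" or "wrist"; returns (picture, depth): 420x560x3 uint8, red, green, blue; 420x560 float32, m along the optical axis (not along the pixel's ray), 0 where there is no reading.
- viewer.camera_info(name): a dict with "fx", "fy", "cx", "cy" (pixels), "dist" ([k1, k2, p1, p2, k3] as OpenCV has them; the pictures are not rectified), "R" (3x3) and "t" (3): a world point X has camera coordinates R X + t. Camera axes: x right, y down, z forward; pixel columns grow to the right and rows downward; lengths in m; the calibration is good to about 2 mm. A picture is of the moment at which its call begins: read the wrist's pose just before it. camera_info takes no time and is no camera call; for the wrist camera it gives the pose at the moment of the call.
- bot.job_done(): hands the job in; it is judged then, once.
The state is a dict: "time": time; "q": joint angles; "joint_velocities": joint speeds; "joint_efforts": joint torques, N m; "tcp_pos": TCP position; "orientation": TCP orientation; "ft_force": force on the tool from outside, world axes, zero at the start; "torque": the same for the moment, N m; "grip_width": finger opening in m; "grip_force": force on a finger pad.
Only numpy, scipy, OpenCV 4.12 (cv2) and the standard library are available. Lean on these libraries where they do the work, as an engineer would, in place of code of your own. Each camera call takes 0.05 s, during which the arm holds its last target. There are 200 camera calls.

## Working session

There is one attempt and no reset: what is moved stays moved. The work goes in short steps, Python scripts to look and compute and a tool call to move; the robot and the scene stay as the last step left them, time stands still between calls to the robot, and variables do not carry over. Pictures are saved under pics/ and viewed, at most 10 in all, crops included, and the job is handed in when it is done.

Besides the shell and the picture viewer there is one more tool, called as a command line: name --pt "numbers of a row" for each row, then --argument value for the rest. step_arm: Moves the arm, as the interface text tells. Its arguments: {"type":"object","properties":{"series":{"type":"array"},"newtons":{"type":"number"}},"required":["series"]}

```bash
ls; mkdir -p pics; python3 - <<'E'
from plant import bot, viewer
import cv2,numpy as np
print(bot.sense())
for n in ("scene","top"):
    p,d=viewer.grab_frame(n)
    np.savez(f"pics/{n}0.npz",p=p,d=d)
    cv2.imwrite(f"pics/{n}0.png",cv2.resize(p[:,:,::-1],(800,600)))
    c=viewer.camera_info(n);print(n,{k:np.round(v,4).tolist() for k,v in c.items()})
E
```

```text
pics
{'time': 0.0, 'q': array([ 1.13450579,  0.59211407,  0.04826602,  1.60987654, -0.03328942,
        0.94262847, -0.03373114]), 'joint_velocities': array([ 0.00093477,  0.00024149, -0.00257502,  0.00079966,  0.00038591,
        0.00035319,  0.00038063]), 'joint_efforts': array([-7.61172250e-04, -5.48688412e+01,  1.54684134e+00, -1.98120761e+01,
        9.61834303e-03,  8.54423008e-03, -7.93396964e-06]), 'tcp_pos': array([ 0.24342674, -0.68202504,  0.23012337]), 'orientation': array([-1.08356242e-03,  9.85340129e-01,  1.70597760e-01, -2.46667164e-04]), 'ft_force': array([ 0.39959136,  0.01047591, -0.06755027]), 'torque': array([ 0.03926589,  0.02351121, -0.04557284]), 'grip_force': 0.0, 'grip_width': 0.08528118733134402}
scene {'fx': 431.1302, 'fy': 431.1302, 'cx': 277.5366, 'cy': 216.0492, 'dist': [-0.0879, 0.0, 0.0, 0.0, 0.0], 'R': [[0.7643, 0.6448, 0.0046], [0.5005, -0.5888, -0.6347], [-0.4066, 0.4874, -0.7727]], 't': [-0.4681, -0.0955, 1.1756]}
top {'fx': 524.751, 'fy': 524.751, 'cx': 280.3716, 'cy': 209.0138, 'dist': [-0.0746, 0.0, 0.0, 0.0, 0.0], 'R': [[0.0142, -0.9998, 0.0168], [-0.983, -0.017, -0.183], [0.1833, -0.0139, -0.983]], 't': [0.1147, 0.5274, 1.3277]}
```

View pics/top0.png

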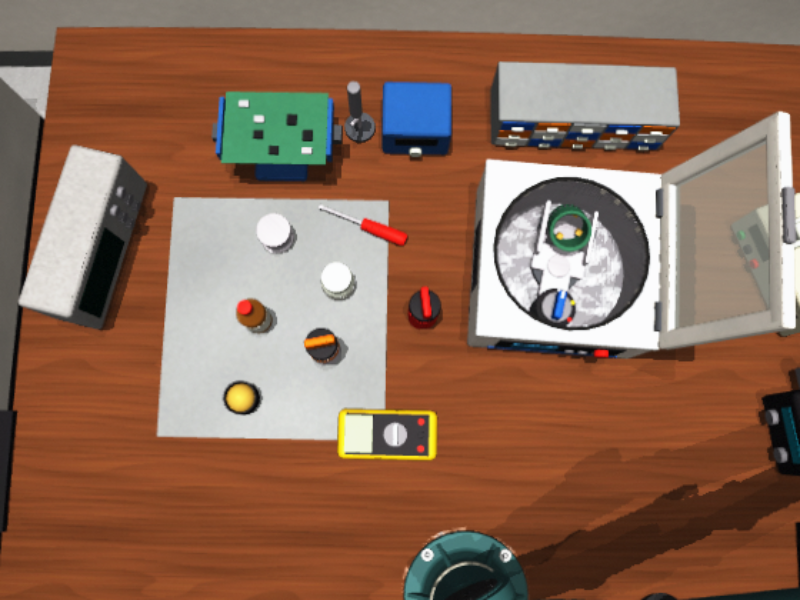

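View pics/scene0.png

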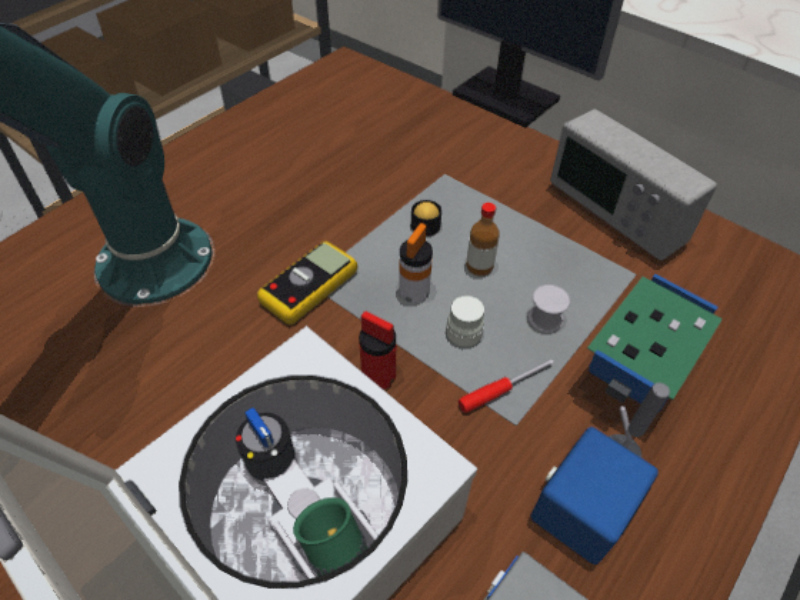

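The top view shows the canister's T-bar at (320,341), the red look-alike at (425,303), the cup at (570,230) with brass keys visible inside, and the dial bar at (560,303). The scene view agrees. Next I'll turn these into positions.

```bash
cat > h.py <<'E'
import numpy as np, cv2
from plant import bot, viewer
def cloud(d,c):
    K=np.array([[c["fx"],0,c["cx"]],[0,c["fy"],c["cy"]],[0,0,1]])
    h,w=d.shape; u,v=np.meshgrid(np.arange(w),np.arange(h))
    n=cv2.undistortPoints(np.stack([u,v],-1).reshape(-1,1,2).astype(np.float64),K,np.array(c["dist"])).reshape(h,w,2)
    P=np.dstack([n*d[...,None],d])
    W=(P-np.array(c["t"]))@np.array(c["R"]); W[d==0]=np.nan
    return W
def proj(X,c):
    K=np.array([[c["fx"],0,c["cx"]],[0,c["fy"],c["cy"]],[0,0,1]])
    return cv2.projectPoints(np.atleast_2d(X).astype(float),cv2.Rodrigues(np.array(c["R"]))[0],np.array(c["t"]),K,np.array(c["dist"]))[0][:,0]
def hsv(p): return cv2.cvtColor(p,cv2.COLOR_RGB2HSV)
def axis2(P):
    m=P.mean(0); _,s,V=np.linalg.svd(P[:,:2]-m[:2]); return m,V[0],np.degrees(np.arctan2(V[0,1],V[0,0]))
E
python3 - <<'E'
from h import *
for n in ("top","scene"):
    z=np.load(f"pics/{n}0.npz");p,d=z["p"],z["d"];c=viewer.camera_info(n);W=cloud(d,c);H=hsv(p).astype(int)
    h,s,v=H[...,0],H[...,1],H[...,2];Z=W[...,2];s2=800/560
    def box(x0,y0,x1,y1):
        m=np.zeros(d.shape,bool);m[int(y0/s2):int(y1/s2),int(x0/s2):int(x1/s2)]=1;return m
    B={"top":dict(tb=(290,315,350,370),dial=(535,280,585,330),mix=(470,150,670,350)),"scene":dict(tb=(400,215,435,260),dial=(230,400,290,450),mix=(110,330,480,600))}[n]
    m=box(*B["tb"])&(h>5)&(h<20)&(s>150)&(Z>.14);P=W[m];print(n,"tbar",len(P),axis2(P),P[:,2].max())
    m=box(*B["dial"])&(h>100)&(h<125)&(s>120)&(Z>.147);P=W[m];print("dial",len(P),axis2(P),P[:,2].max())
    # chamber rim circle: dark rubber rim / housing top inner boundary
    m=box(*B["mix"])&(abs(Z-.166)<.008);P=W[m][:,:2];
    print("rim pts",len(P),np.nanmin(P,0),np.nanmax(P,0))
    # inner hole: boundary by filled raster
    m2=box(*B["mix"])&(Z<.15);
    # radial fit: minimise count -> use inner points
    c0=np.nanmedian(W[m2],0)[:2]
    for it in range(20):
        r=P-c0;a=np.arctan2(r[:,1],r[:,0]);R=np.hypot(*r.T);bi=((a+np.pi)/(2*np.pi)*48).astype(int)
        q=np.array([P[bi==k][np.argmin(R[bi==k])] for k in range(48) if (bi==k).any()])
        A=np.c_[2*q,np.ones(len(q))];
        w=np.ones(len(q))
        for _ in range(10):
            sol=np.linalg.lstsq(A*w[:,None],(q**2).sum(1)*w,rcond=None)[0];rr=np.sqrt(sol[2]+sol[:2]@sol[:2]);res=abs(np.hypot(*(q-sol[:2]).T)-rr);w=1/(1+(res/.003)**2)
        c0=sol[:2]
    print("chamber",c0,rr)
    m=box(*B["mix"])&(h>65)&(h<90)&(s>80);P=W[m];print("cup green",len(P),P.mean(0),P[P[:,2]>.1].mean(0))
    top=np.nanmax(P[:,2]);
z=np.load("pics/top0.npz");cv2.imwrite("pics/crop_mix.png",cv2.resize(z["p"][110:250,325:475,::-1],None,fx=5,fy=4.28*5/5*1.0,interpolation=cv2.INTER_CUBIC))
E
```

```text
top tbar 121 (array([0.43401088, 0.26132124, 0.14667714]), array([ 0.22102223, -0.97526877]), np.float64(-77.23091952491606)) 0.15388705413137022
dial 76 (array([ 0.49832841, -0.14497048,  0.1546558 ]), array([-0.97626514,  0.21657882]), np.float64(167.49183041241045)) 0.16138581363879434
rim pts 7171 [ 0.42536547 -0.33049927] [ 0.75390259 -0.00199409]
chamber [ 0.58980168 -0.16571416] 0.12766340357635064
cup green 444 [nan nan nan] [ 0.64899511 -0.17821515  0.11619294]
scene tbar 101 (array([0.43618375, 0.25826249, 0.14599191]), array([ 0.2042113 , -0.97892683]), np.float64(-78.21666659430207)) 0.15052923922691766
dial 161 (array([ 0.50245544, -0.14778197,  0.15482296]), array([ 0.96703057, -0.25466033]), np.float64(-14.753459075315781)) 0.15881207232342204
rim pts 12147 [ 0.42508277 -0.32187538] [ 0.75580726 -0.00280331]
chamber [ 0.59097824 -0.16604629] 0.12817946997485516
cup green 1679 [nan nan nan] [ 0.66181482 -0.18349584  0.1150683 ]
```

View pics/crop_mix.png

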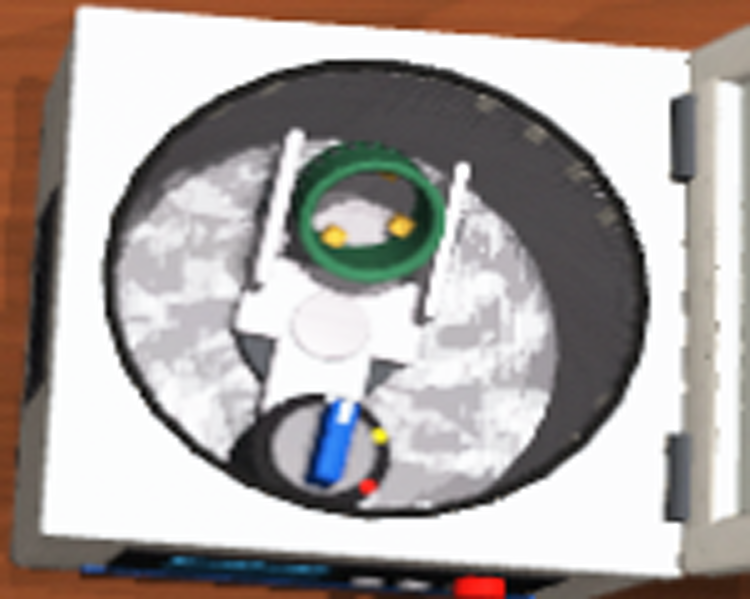

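The crop shows brass keys at (333,237) and (400,225), with a third partly visible at (385,175). The dial's white pointer is at (345,408), and the yellow dot is clockwise of it at (380,436).

```bash
cat >> h.py <<'E'
def yaw_now():
    w,x,y,z=bot.sense()["orientation"]; return np.degrees(np.arctan2(2*(x*y+w*z),1-2*(y*y+z*z)))
def plan(wps,start=None):
    "wps: x,y,z(TCP, m),yaw(deg),grip,rows -> prints rows for step_arm"
    p,yaw=(bot.sense()["tcp_pos"]*1000,yaw_now()) if start is None else (np.array(start[:3])*1000,start[3])
    L=[]; q,yw=p.copy(),yaw
    for w in wps:
        t=np.array(w[:3])*1000
        for k in range(1,w[5]+1): L.append((*(q+(t-q)*k/w[5]),yw+(w[3]-yw)*k/w[5],w[4]))
        q,yw=t,w[3]
    for i in range(0,len(L),5):
        c,s=np.cos(np.radians(yaw)),np.sin(np.radians(yaw)); R=np.array([[c,s,0],[s,-c,0],[0,0,-1]])
        rows=[]
        for r in L[i:i+5]:
            rows.append([*np.round(R.T@(np.array(r[:3])-p)).astype(int).tolist(),int(round(yaw-r[3])),r[4]])
        print(rows); p=p+R@np.array(rows[-1][:3]); yaw-=rows[-1][3]
    print("end",np.round(p,1),round(yaw,1))
E
python3 - <<'E'
from h import *
from scipy.optimize import least_squares
c=viewer.camera_info("top")
ob=np.array([[391.6,165.4],[405,162.6],[402,150.9]])
ps=np.radians(-12.5);Rr=np.array([[np.cos(ps),-np.sin(ps),0],[np.sin(ps),np.cos(ps),0],[0,0,1]])
xc=np.array([.866,0,.5]);zc=np.array([-.5,0,.866]);yc=np.array([0,1,0])
def keys(th,o=(0,0)): 
    f=np.array([82,0,31])/1e3
    X=[f+.013*zc+.024*(np.cos(t)*xc+np.sin(t)*yc) for t in th+np.arange(4)*np.pi/2]
    return proj(np.array([.5904,-.1659,.035])+np.array(X)@Rr.T,c)+o
best=[]
for d in range(0,90,10): print(d,keys(np.radians(d)).round(1).tolist())
plan([[.31,-.34,.26,45,1,10],[.43,-.04,.26,85,1,9],[.435,.259,.26,102,1,9]])
E
```

```text
0 [[399.7, 148.5], [388.3, 155.1], [394.6, 165.8], [406.0, 159.3]]
10 [[398.1, 148.3], [388.0, 156.7], [396.2, 166.1], [406.3, 157.8]]
20 [[396.5, 148.3], [388.0, 158.2], [397.8, 166.0], [406.4, 156.2]]
30 [[394.9, 148.6], [388.2, 159.7], [399.4, 165.7], [406.1, 154.7]]
40 [[393.4, 149.2], [388.8, 161.2], [400.9, 165.2], [405.6, 153.3]]
50 [[392.0, 150.0], [389.6, 162.5], [402.3, 164.4], [404.8, 151.9]]
60 [[390.7, 151.1], [390.6, 163.7], [403.5, 163.4], [403.8, 150.7]]
70 [[389.7, 152.3], [391.8, 164.6], [404.6, 162.1], [402.6, 149.8]]
80 [[388.9, 153.7], [393.2, 165.4], [405.4, 160.8], [401.2, 149.0]]
[[18, -30, -3, -3, 1], [36, -60, -6, -5, 1], [53, -90, -9, -8, 1], [71, -120, -12, -10, 1], [89, -150, -15, -13, 1]]
[[24, -25, -3, -2, 1], [48, -50, -6, -5, 1], [72, -76, -9, -7, 1], [96, -101, -12, -10, 1], [120, -126, -15, -12, 1]]
[[33, -14, 0, -5, 1], [66, -29, 0, -9, 1], [99, -43, 0, -14, 1], [132, -57, 0, -18, 1], [165, -72, 0, -23, 1]]
[[35, 0, 0, -4, 1], [71, -1, 0, -8, 1], [107, -1, 0, -13, 1], [143, -1, 0, -17, 1], [174, -13, 0, -19, 1]]
[[33, -2, 0, -2, 1], [67, -3, 0, -4, 1], [100, -4, 0, -6, 1], [133, -6, 0, -8, 1], [166, -7, 0, -10, 1]]
[[33, 4, 0, -2, 1], [66, 9, 0, -3, 1], [99, 13, 0, -5, 1]]
end [435.  258.9 260.3] 101.6
```

step_arm --pt "18 -30 -3 -3 1" --pt "36 -60 -6 -5 1" --pt "53 -90 -9 -8 1" --pt "71 -120 -12 -10 1" --pt "89 -150 -15 -13 1"

```text
time: 0.52
tcp_pos: [0.2769, -0.5097, 0.2459]
orientation: [-0.001, 0.959, 0.282, -0.0]
ft_force: [0.5, 0.7, 0.1]
grip_width: 0.0853
grip_force: 0.0
```

step_arm --pt "24 -25 -3 -2 1" --pt "48 -50 -6 -5 1" --pt "72 -76 -9 -7 1" --pt "96 -101 -12 -10 1" --pt "120 -126 -15 -12 1"

```text
time: 0.93
tcp_pos: [0.3099, -0.3389, 0.2612]
orientation: [-0.0, 0.925, 0.381, -0.0]
ft_force: [0.5, -1.3, 0.5]
grip_width: 0.0855
grip_force: 0.0
```

step_arm --pt "33 -14 0 -5 1" --pt "66 -29 0 -9 1" --pt "99 -43 0 -14 1" --pt "132 -57 0 -18 1" --pt "165 -72 0 -23 1"

```text
time: 1.35
tcp_pos: [0.3771, -0.1721, 0.2613]
orientation: [0.0, 0.83, 0.558, -0.0]
ft_force: [1.4, -0.0, -1.3]
grip_width: 0.0852
grip_force: 0.0
```

step_arm --pt "35 0 0 -4 1" --pt "71 -1 0 -8 1" --pt "107 -1 0 -13 1" --pt "143 -1 0 -17 1" --pt "174 -13 0 -19 1"

```text
time: 1.77
tcp_pos: [0.4337, -0.0057, 0.2617]
orientation: [0.001, 0.727, 0.687, 0.002]
ft_force: [1.2, 0.6, -0.3]
grip_width: 0.0854
grip_force: 0.0
```

step_arm --pt "33 -2 0 -2 1" --pt "67 -3 0 -4 1" --pt "100 -4 0 -6 1" --pt "133 -6 0 -8 1" --pt "166 -7 0 -10 1"

```text
time: 2.18
tcp_pos: [0.4332, 0.1597, 0.2611]
orientation: [-0.0, 0.664, 0.747, -0.0]
ft_force: [0.7, -1.1, -0.3]
grip_width: 0.0857
grip_force: 0.0
```

step_arm --pt "33 4 0 -2 1" --pt "66 9 0 -3 1" --pt "99 13 0 -5 1" --pt "99 13 0 -5 1" --pt "99 13 0 -5 1"

```text
time: 2.6
tcp_pos: [0.4347, 0.2604, 0.2612]
orientation: [-0.001, 0.63, 0.777, 0.0]
ft_force: [-0.7, -0.3, -0.0]
grip_width: 0.0853
grip_force: 0.0
```

```bash
python3 - <<'E'
from h import *
s=bot.sense();print(s["time"],s["tcp_pos"],yaw_now(),np.round(s["q"],2),s["orientation"].round(3))
c=viewer.camera_info("wrist");p,d=viewer.grab_frame("wrist");cv2.imwrite("pics/w1.png",p[:,:,::-1]);np.savez("pics/w1.npz",p=p,d=d)
W=cloud(d,c);H=hsv(p).astype(int)
m=(H[...,0]>5)&(H[...,0]<20)&(H[...,1]>150)&(W[...,2]>.135)&(W[...,2]<.16)
P=W[m];print(len(P),axis2(P),P.min(0),P.max(0))
E
```

```text
2.6 [0.43469174 0.26044133 0.26119438] 101.88876472958033 [-0.13  0.33 -0.63  2.04  0.26  0.84 -0.7 ] [-0.001  0.63   0.777  0.   ]
926 (array([0.43627708, 0.2695608 , 0.1478811 ]), array([-0.19007068, -0.98177041]), np.float64(-100.95690892937242)) [0.42470071 0.23941436 0.13602152] [0.48169996 0.39997348 0.1514699 ]
```

```bash
python3 - <<'E'
from h import *
z=np.load("pics/w1.npz");p,d=z["p"],z["d"];W=cloud(d,viewer.camera_info("wrist"));H=hsv(p).astype(int)
m=(H[...,0]>5)&(H[...,0]<20)&(H[...,1]>150)&(W[...,2]>.142)&(W[...,2]<.155)&(np.hypot(W[...,0]-.435,W[...,1]-.26)<.04)
P=W[m];r=cv2.minAreaRect(P[:,:2].astype(np.float32)*1000);print(len(P),axis2(P),r)
E
```

```text
877 (array([0.43530987, 0.26312066, 0.14794586]), array([ 0.20417582, -0.97893423]), np.float64(-78.21874325292158)) ((436.0052795410156, 261.83868408203125), (13.801572799682617, 49.78955841064453), 11.541937828063965)
```

View pics/w1.png

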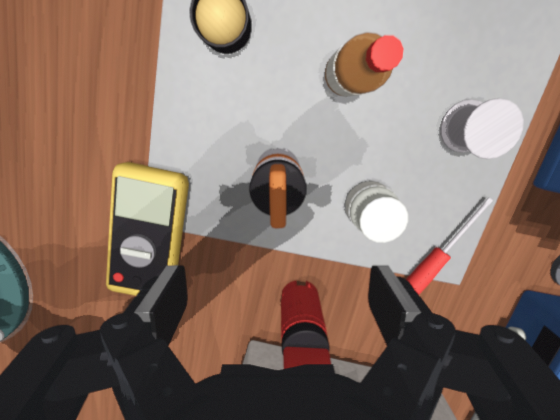

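The wrist view shows the T-bar at (278,197), between the fingers, with the neighbouring containers well clear. I'll descend and grip.

```bash
python3 - <<'E'
from h import *
plan([[.436,.262,.20,101.9,1,2],[.436,.262,.118,101.9,1,3],[.436,.262,.118,101.9,0,5]])
E
```

```text
[[2, 1, 30, 0, 1], [3, 2, 61, 0, 1], [3, 2, 88, 0, 1], [3, 2, 115, 0, 1], [3, 2, 143, 0, 1]]
[[0, 0, 0, 0, 0], [0, 0, 0, 0, 0], [0, 0, 0, 0, 0], [0, 0, 0, 0, 0], [0, 0, 0, 0, 0]]
end [436.1 261.6 117.8] 101.7
```

step_arm --pt "2 1 30 0 1" --pt "3 2 61 0 1" --pt "3 2 88 0 1" --pt "3 2 115 0 1" --pt "3 2 143 0 1" --newtons 40

```text
time: 3.07
tcp_pos: [0.437, 0.259, 0.1171]
orientation: [0.001, 0.633, 0.774, -0.001]
ft_force: [1.0, -1.1, 0.4]
grip_width: 0.0855
grip_force: 0.0
```

step_arm --pt "0 0 0 0 0" --pt "0 0 0 0 0" --pt "0 0 0 0 0" --pt "0 0 0 0 0" --pt "0 0 0 0 0"

```text
time: 3.48
tcp_pos: [0.4378, 0.2619, 0.12]
orientation: [0.001, 0.632, 0.775, 0.001]
ft_force: [0.3, 0.1, -0.7]
grip_width: 0.0257
grip_force: 0.0
```

step_arm --pt "0 0 0 0 0" --pt "0 0 0 0 0" --pt "0 0 0 0 0" --pt "0 0 -10 0 0" --pt "0 0 -20 0 0"

```text
time: 3.9
tcp_pos: [0.4361, 0.2609, 0.1386]
orientation: [-0.0, 0.632, 0.775, -0.001]
ft_force: [0.5, -0.0, -3.6]
grip_width: 0.013
grip_force: 41.2
```

step_arm --pt "0 0 10 0 0" --pt "0 0 20 0 0" --pt "0 0 21 0 0" --pt "0 0 21 0 0" --pt "0 0 21 0 0" --newtons 20

```text
time: 4.32
tcp_pos: [0.4375, 0.2622, 0.1183]
orientation: [0.001, 0.631, 0.775, 0.001]
ft_force: [-2.0, -2.4, 14.7]
grip_width: 0.0131
grip_force: 45.8
```

step_arm --pt "-4 0 -0.3 0 0" --pt "-8 0 -0.6 0 0" --pt "-12 0 -1.3 0 0" --pt "-18 0 -1.8 0 0" --pt "-24 0 -2.2 0 0"

```text
time: 4.73
tcp_pos: [0.442, 0.2408, 0.1197]
orientation: [-0.001, 0.631, 0.776, 0.002]
ft_force: [-1.1, 4.9, 2.0]
grip_width: 0.0129
grip_force: 44.2
```

```bash
python3 - <<'E'
from h import *
s=bot.sense();print(s["ft_force"],s["torque"],s["grip_force"],s["tcp_pos"])
p,d=viewer.grab_frame("wrist");cv2.imwrite("pics/w2.png",p[:,:,::-1])
q,e=viewer.grab_frame("scene");a=q[130:250,230:380];cv2.imwrite("pics/s2.png",cv2.resize(a[:,:,::-1],(750,600),interpolation=cv2.INTER_CUBIC))
E
```

```text
[-1.05385712  4.90901656  2.02525923] [ 1.3573659   0.41977204 -0.00458528] 44.150190353393555 [0.44195579 0.24084026 0.11968617]
```

View pics/s2.png

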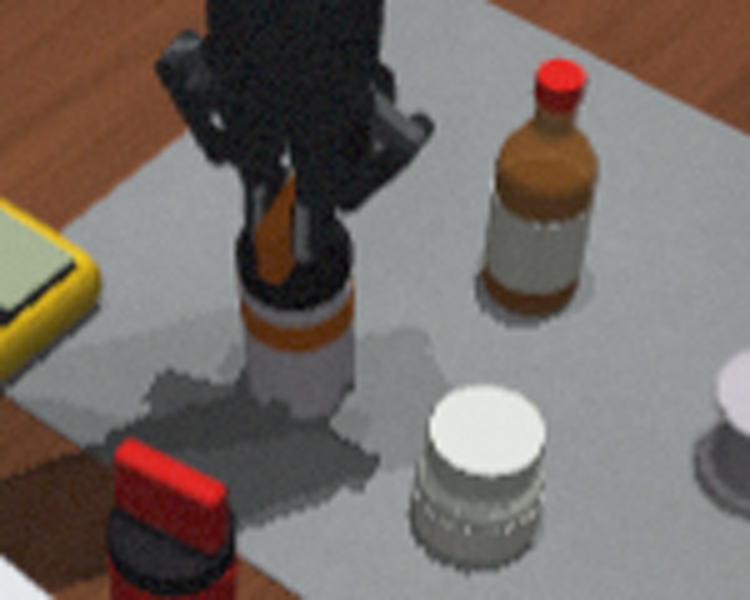

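```bash
cat >> h.py <<'E'
from scipy.optimize import least_squares
def can_axis(x,y,zlo=.012,zhi=.095,names=("scene","top"),r=.055):
    Ps=[]
    for n in names:
        p,d=viewer.grab_frame(n);W=cloud(d,viewer.camera_info(n))
        m=(np.hypot(W[...,0]-x,W[...,1]-y)<r)&(W[...,2]>zlo)&(W[...,2]<zhi);Ps.append(W[m])
    P=np.vstack(Ps[:1]); z0=.05
    def f(a):
        u=np.array([a[2],a[3],1]);u/=np.linalg.norm(u);v=P-[a[0],a[1],z0]
        return np.linalg.norm(v-np.outer(v@u,u),axis=1)-.028
    s=least_squares(f,[x,y,0,0],loss="soft_l1",f_scale=.002)
    print(len(P),"xy@.05",s.x[:2].round(4),"lean deg",np.degrees(np.arctan(np.hypot(*s.x[2:]))).round(1),"dir",np.degrees(np.arctan2(s.x[3],s.x[2])).round(0),"rms",np.sqrt((f(s.x)**2).mean()))
E
python3 -c "
from h import *
can_axis(.438,.25,r=.05)"
```

```text
421 xy@.05 [0.4388 0.2506] lean deg 7.9 dir -79.0 rms 0.0008902069089843821
```

step_arm --pt "0 0 0 0 0.15" --pt "0 0 0 0 0.15" --pt "0 0 0 0 0.15" --newtons 20

```text
time: 5.18
tcp_pos: [0.4421, 0.2387, 0.1197]
orientation: [0.0, 0.632, 0.775, 0.001]
ft_force: [-0.3, 3.6, 2.9]
grip_width: 0.0135
grip_force: 44.4
```

step_arm --pt "-6 0 0 0 0" --pt "-12 0 0.3 0 0" --pt "-18 0 1 0 0" --pt "-24 0 1.6 0 0" --pt "-30 0 3 0 0"

```text
time: 5.6
tcp_pos: [0.4482, 0.208, 0.1168]
orientation: [0.0, 0.632, 0.775, 0.0]
ft_force: [1.2, 1.7, 8.4]
grip_width: 0.0136
grip_force: 46.6
```

step_arm --pt "-6 0 1 0 0" --pt "-12 0 2.7 0 0" --pt "-18 0 4.5 0 0" --pt "-22 0 6 0 0" --pt "-26 0 7.5 0 0"

```text
time: 6.02
tcp_pos: [0.4533, 0.1819, 0.1089]
orientation: [0.0, 0.632, 0.775, -0.0]
ft_force: [0.6, 2.6, 6.0]
grip_width: 0.0132
grip_force: 48.3
```

```bash
python3 -c "
from h import *
print(bot.sense()['ft_force'])
can_axis(.445,.23,r=.05,zhi=.08)"
```

```text
[0.57885599 2.59722505 5.95122659]
201 xy@.05 [0.4429 0.2294] lean deg 30.2 dir -78.0 rms 0.00044776074744870466
```

step_arm --pt "0 0 0 0 0" --pt "0 0 0 0 0" --pt "0 0 -10 0 0" --pt "0 0 -30 0 0" --pt "0 0 -55 0 0" --newtons 110

```text
time: 6.53
tcp_pos: [0.4486, 0.1795, 0.1621]
orientation: [-0.002, 0.632, 0.775, -0.006]
ft_force: [0.2, 0.1, -4.0]
grip_width: 0.0128
grip_force: 107.6
```

step_arm --pt "0 0 -30 0 0" --pt "0 0 -60 0 0" --pt "0 0 -90 0 0" --pt "0 0 -120 0 0" --pt "0 0 -150 0 0"

```text
time: 6.95
tcp_pos: [0.4493, 0.1803, 0.3136]
orientation: [-0.001, 0.632, 0.775, -0.005]
ft_force: [1.0, 0.0, -3.6]
grip_width: 0.0124
grip_force: 107.6
```

```bash
python3 -c "
from h import *
s=bot.sense();print(s['ft_force'],s['q'].round(2),s['tcp_pos'],yaw_now(),s['grip_force'])
can_axis(.445,.22,r=.06,zlo=.24,zhi=.28)
plan([[.5226,-.1509,.32,-12.5,0,20]])"
```

```text
[ 0.98151883  0.04306943 -3.62051973] [ 0.09  0.24 -0.68  2.02  0.19  0.95 -0.48] [0.44932674 0.18029908 0.31355824] 101.65936143761087 107.59226560592651
239 xy@.05 [0.4109 0.3427] lean deg 30.0 dir -77.0 rms 0.000518230457695243
[[-17, 0, 0, 6, 0], [-34, 0, 0, 11, 0], [-51, 0, 0, 17, 0], [-68, 0, -1, 23, 0], [-85, 0, -1, 29, 0]]
[[-15, 9, 0, 5, 0], [-30, 17, 0, 11, 0], [-45, 25, 0, 17, 0], [-60, 34, 0, 22, 0], [-75, 42, 0, 28, 0]]
[[-9, 14, -1, 6, 0], [-18, 28, -1, 11, 0], [-27, 43, -1, 17, 0], [-37, 57, -1, 23, 0], [-46, 71, -1, 29, 0]]
[[-1, 17, 0, 5, 0], [-2, 34, 0, 11, 0], [-3, 51, -1, 17, 0], [-4, 68, -1, 22, 0], [-6, 85, -1, 28, 0]]
end [ 522.1 -150.8  320.2] -12.4
```

step_arm --pt "-17 0 0 6 0" --pt "-34 0 0 11 0" --pt "-51 0 0 17 0" --pt "-68 0 -1 23 0" --pt "-85 0 -1 29 0"

```text
time: 7.47
tcp_pos: [0.4664, 0.0972, 0.3122]
orientation: [-0.001, 0.807, 0.59, -0.005]
ft_force: [0.3, 0.6, -3.5]
grip_width: 0.0122
grip_force: 107.7
```

step_arm --pt "-15 9 0 5 0" --pt "-30 17 0 11 0" --pt "-45 25 0 17 0" --pt "-60 34 0 22 0" --pt "-75 42 0 28 0"

```text
time: 7.88
tcp_pos: [0.4838, 0.0138, 0.312]
orientation: [-0.001, 0.926, 0.378, -0.005]
ft_force: [-0.5, -0.1, -4.1]
grip_width: 0.0127
grip_force: 107.7
```

step_arm --pt "-9 14 -1 6 0" --pt "-18 28 -1 11 0" --pt "-27 43 -1 17 0" --pt "-37 57 -1 23 0" --pt "-46 71 -1 29 0"

```text
time: 8.3
tcp_pos: [0.5006, -0.0684, 0.3128]
orientation: [-0.001, 0.991, 0.133, -0.005]
ft_force: [-0.2, -0.4, -4.1]
grip_width: 0.0126
grip_force: 107.7
```

step_arm --pt "-1 17 0 5 0" --pt "-2 34 0 11 0" --pt "-3 51 -1 17 0" --pt "-4 68 -1 22 0" --pt "-6 85 -1 28 0"

```text
time: 8.72
tcp_pos: [0.5181, -0.1508, 0.3137]
orientation: [-0.0, 0.994, -0.11, -0.005]
ft_force: [-0.9, 0.6, -4.3]
grip_width: 0.0126
grip_force: 107.7
```

```bash
python3 - <<'E'
from h import *
s=bot.sense();print(s['ft_force'],s['q'].round(2),s['tcp_pos'],yaw_now())
P=[]
for n in ("scene",):
    p,d=viewer.grab_frame(n);W=cloud(d,viewer.camera_info(n));cv2.imwrite("pics/s3.png",cv2.resize(p[:,:,::-1],(800,600)))
# fit with general start
    t=s['tcp_pos']+[0,0,.019];u0=np.array([-.5*.976,.5*.216,.866])
    v=W-t;a=v@u0;r=np.linalg.norm(v-a[...,None]*u0,axis=-1)
    Q=W[(r<.036)&(a<-.03)&(a>-.13)]
def f(x):
    u=np.array([x[2],x[3],1]);u/=np.linalg.norm(u);v=Q-(t+[x[0],x[1],0]);return np.linalg.norm(v-np.outer(v@u,u),axis=1)-.028
x=least_squares(f,[0,0,u0[0]/u0[2],u0[1]/u0[2]],loss="soft_l1",f_scale=.002).x
print(len(Q),"axis offset at grip mm",x[:2]*1000,"lean",np.degrees(np.arctan(np.hypot(*x[2:]))),np.degrees(np.arctan2(x[3],x[2])),np.sqrt((f(x)**2).mean()))
# canister bottom extent along axis
u=np.array([x[2],x[3],1]);u/=np.linalg.norm(u);v=W-(t+[x[0],x[1],0]);a=v@u;r=np.linalg.norm(v-a[...,None]*u,axis=-1)
print("bottom",np.percentile(a[(r<.031)&(r>.025)&(a<0)&(a>-.16)],[0.5,2,5,95]))
# cup: green mouth
z=np.load("pics/scene0.npz");W0=cloud(z["d"],viewer.camera_info("scene"));H=hsv(z["p"]).astype(int)
g=(H[...,0]>65)&(H[...,0]<95)&(H[...,1]>80)&(W0[...,2]>.05)&(W0[...,2]<.17)&(np.hypot(W0[...,0]-.64,W0[...,1]+.178)<.08)
G=W0[g];ps=np.radians(-12.5);Rr=np.array([[np.cos(ps),-np.sin(ps),0],[np.sin(ps),np.cos(ps),0],[0,0,1]])
L=(G-[.5904,-.1659,.035])@Rr-[.082,0,.031]; uc=np.array([-.5,0,.866]);al=L@uc
rim=L[(al>.056)];print("along max",np.percentile(al,[90,98,100]),len(rim))
xr=rim@np.array([.866,0,.5]);yr=rim[:,1];A=np.c_[2*xr,2*yr,np.ones(len(xr))];so=np.linalg.lstsq(A,xr**2+yr**2,rcond=None)[0];print("mouth centre offset x,y mm",so[:2]*1000,np.sqrt(so[2]+so[:2]@so[:2]))
E
```

```text
[-0.89456208  0.55227175 -4.30244925] [ 0.32  0.27 -0.15  1.93  0.05  0.96 -1.65] [ 0.51813668 -0.15084104  0.31365917] -12.621505245707333
2067 axis offset at grip mm [ 3.77753878 -1.61621894] lean 29.772910541380995 166.56230580061884 0.0010110623044658775
bottom [-0.13455977 -0.1320671  -0.12661612 -0.02491407]
along max [0.05912532 0.06048262 0.06702625] 348
mouth centre offset x,y mm [ 3.5259196  -0.75375509] 0.03397870915396295
```

View pics/s3.png

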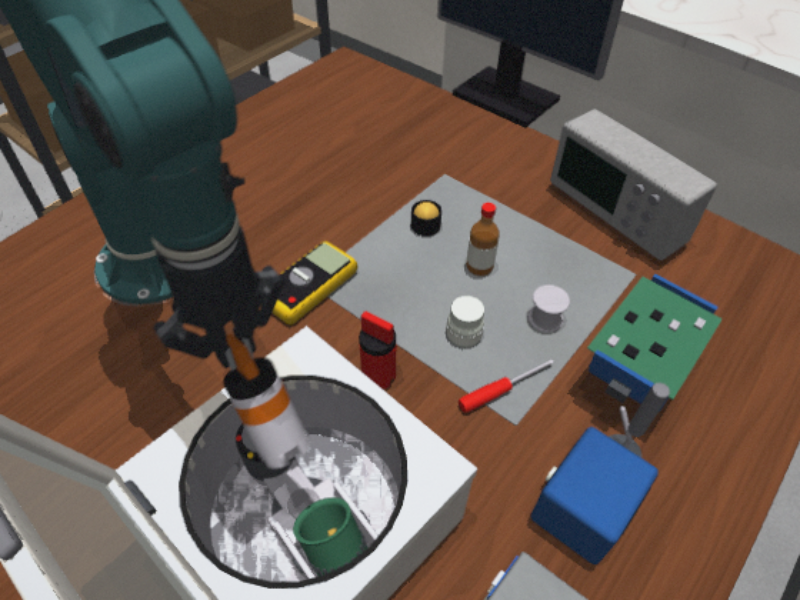

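The canister leans 30° towards the cup, which is at (330,530) in this view, and has nothing around it. I'll approach along the bore axis.

```bash
cat >> h.py <<'E'
def G(s,h=133,o=(2.0,-.5)):
    "TCP target so that canister origin is s mm above the bore floor"
    x=82+.866*o[0]-.5*(s+h); z=66+.5*o[0]+.866*(s+h); y=o[1]
    c,sn=np.cos(np.radians(-12.5)),np.sin(np.radians(-12.5))
    return [.5907+(c*x-sn*y)/1e3-.0038, -.166+(sn*x+c*y)/1e3+.0016, z/1e3-.019]
E
python3 - <<'E'
from h import *
for s in (150,62,14): print(s,np.round(G(s),4))
plan([[*G(150),-12.5,0,3],[*G(66),-12.5,0,7]])
plan([[*G(40),-12.5,0,5],[*G(16),-12.5,0,5]],start=[*G(66),-12.5])
E
```

```text
150 [ 0.5304 -0.1524  0.2931]
62 [ 0.5734 -0.1619  0.2169]
14 [ 0.5968 -0.1671  0.1753]
[[4, -2, 7, 0, 0], [7, -4, 14, 0, 0], [11, -6, 21, -1, 0], [17, -6, 31, -1, 0], [23, -6, 41, -1, 0]]
[[6, 0, 11, 0, 0], [12, 0, 21, 0, 0], [18, 0, 32, 0, 0], [24, 0, 42, 0, 0], [30, 0, 52, 0, 0]]
end [ 571.6 -161.8  220.7] -12.1
[[3, 0, 5, 0, 0], [5, 0, 9, 0, 0], [8, 0, 14, 0, 0], [10, 0, 18, 0, 0], [13, 0, 23, 0, 0]]
[[2, 0, 4, 0, 0], [5, 0, 8, 0, 0], [7, 0, 12, 0, 0], [10, 0, 16, 0, 0], [12, 0, 20, 0, 0]]
end [ 595.8 -166.9  177.3] -12.5
```

```bash
python3 - <<'E'
from h import *
for i in range(2):
    s=bot.sense();print(s['tcp_pos'],yaw_now(),s['orientation'],s['q'].round(3))
E
```

```text
[ 0.51848218 -0.15607291  0.31374814] -13.148735797039857 [ 0.00172217  0.9934144  -0.11448255 -0.00431305] [ 0.324  0.274 -0.146  1.925  0.053  0.955 -1.649]
[ 0.51848218 -0.15607291  0.31374814] -13.148735797039857 [ 0.00172217  0.9934144  -0.11448255 -0.00431305] [ 0.324  0.274 -0.146  1.925  0.053  0.955 -1.649]
```

step_arm --pt "0 0 0 0 0" --pt "0 0 0 0 0" --pt "0 0 0 0 0" --pt "0 0 0 0 0"

```text
time: 9.1
tcp_pos: [0.5209, -0.1491, 0.3161]
orientation: [-0.0, 0.994, -0.106, -0.001]
ft_force: [0.3, -0.3, -3.4]
grip_width: 0.0125
grip_force: 107.7
```

```bash
python3 - <<'E'
from h import *
s=bot.sense();print(s['tcp_pos'],yaw_now(),s['joint_velocities'].round(3))
plan([[*G(150),-12.5,0,3],[*G(66),-12.5,0,7]])
E
```

```text
[ 0.52092032 -0.14909898  0.31606633] -12.217384133697736 [ 0.    -0.005  0.002 -0.013  0.003 -0.005 -0.001]
[[3, 0, 8, 0, 0], [7, 1, 15, 0, 0], [10, 1, 23, 0, 0], [16, 1, 33, 0, 0], [22, 1, 44, 0, 0]]
[[6, 0, 10, 0, 0], [12, 0, 21, 0, 0], [18, 0, 31, 0, 0], [24, 0, 41, 0, 0], [30, 0, 52, 0, 0]]
end [ 571.5 -161.1  220.1] -12.2
```

Settled; the offset is now steady.

step_arm --pt "3 0 8 0 0" --pt "7 1 15 0 0" --pt "10 1 23 0 0" --pt "16 1 33 0 0" --pt "22 1 44 0 0"

```text
time: 9.52
tcp_pos: [0.5438, -0.1562, 0.2719]
orientation: [-0.0, 0.994, -0.108, 0.0]
ft_force: [-0.9, 0.2, -3.2]
grip_width: 0.0126
grip_force: 107.7
```

step_arm --pt "6 0 10 0 0" --pt "12 0 21 0 0" --pt "18 0 31 0 0" --pt "24 0 41 0 0" --pt "30 0 52 0 0"

```text
time: 9.93
tcp_pos: [0.5734, -0.1628, 0.2199]
orientation: [0.0, 0.994, -0.108, 0.0]
ft_force: [0.6, 0.0, -4.2]
grip_width: 0.0125
grip_force: 107.7
```

step_arm --pt "0 0 0 0 0" --pt "0 0 0 0 0" --pt "0 0 0 0 0" --pt "0 0 0 0 0" --pt "0 0 0 0 0"

```text
time: 10.35
tcp_pos: [0.5727, -0.1627, 0.2218]
orientation: [0.0, 0.994, -0.108, 0.001]
ft_force: [0.2, 0.6, -3.3]
grip_width: 0.0123
grip_force: 107.7
```

```bash
cat > fit.py <<'E'
from h import *
def fit(n="scene"):
    s=bot.sense();p,d=viewer.grab_frame(n);W=cloud(d,viewer.camera_info(n));H=hsv(p).astype(int)
    t=s['tcp_pos']+[0,0,.019];u0=np.array([-.5*.976,.5*.216,.866])
    v=W-t;a=v@u0;r=np.linalg.norm(v-a[...,None]*u0,axis=-1)
    Q=W[(r<.036)&(a<-.03)&(a>-.125)&~((H[...,0]>50)&(H[...,0]<95)&(H[...,1]>80))]
    def f(x):
        u=np.array([x[2],x[3],1]);u/=np.linalg.norm(u);v=Q-(t+[x[0],x[1],0]);return np.linalg.norm(v-np.outer(v@u,u),axis=1)-.028
    x=least_squares(f,[0,0,u0[0]/u0[2],u0[1]/u0[2]],loss="soft_l1",f_scale=.0015).x
    u=np.array([x[2],x[3],1]);u/=np.linalg.norm(u)
    print(n,len(Q),"off",(x[:2]*1000).round(1),"lean",np.degrees(np.arccos(u[2])).round(1),np.degrees(np.arctan2(x[3],x[2])).round(1),(np.abs(f(x)).mean()*1e3).round(2))
    # canister axis in cup frame
    ps=np.radians(-12.5);Rr=np.array([[np.cos(ps),-np.sin(ps),0],[np.sin(ps),np.cos(ps),0],[0,0,1]])
    C=Rr@np.array([[.866,0,-.5],[0,1,0],[.5,0,.866]]).T.T if 0 else Rr@np.column_stack([[.866,0,.5],[0,1,0],[-.5,0,.866]])
    o=np.array([.5907,-.166,.035])+Rr@[.082,0,.031]
    g=(t+[x[0],x[1],0]-o)@C; w=u@C; m=g+w*(.06-g[2])/w[2]
    print("grip pt in cup frame mm",(g*1000).round(1),"axis at mouth",(m*1000).round(1),"tilt x,y deg",np.degrees(w[:2]).round(1))
    G=W[(H[...,0]>60)&(H[...,0]<95)&(H[...,1]>80)&(W[...,2]>.05)];L=(G-o)@C*1000
    L=L[(abs(L[:,2]-60)<3)&(np.hypot(L[:,0],L[:,1])<45)];q=L[:,:2]
    if len(q)>20:
        sol=least_squares(lambda c:np.hypot(*(q-c).T)-34,[0,0],loss="soft_l1").x;print("mouth rim",len(q),sol.round(1),q.min(0).round(1),q.max(0).round(1))
    return p,s
E
python3 - <<'E'
from fit import *
p,s=fit();print(s['tcp_pos'],s['ft_force']);cv2.imwrite("pics/s4.png",cv2.resize(p[230:400,120:300,::-1],(750,600),interpolation=cv2.INTER_CUBIC))
fit("top")
E
```

```text
scene 1608 off [ 3.2 -1.4] lean 30.6 167.2 0.72
grip pt in cup frame mm [  3.5  -1.3 199.8] axis at mouth [ 5.1 -1.7 60. ] tilt x,y deg [-0.6  0.2]
mouth rim 207 [ 1.6 -0.2] [-22.8 -36.4] [38.5 35.7]
[ 0.57271714 -0.16266851  0.22175996] [ 0.23459401  0.6283265  -3.33098565]
top 78 off [ 2.5 -1.7] lean 30.4 168.3 0.46
grip pt in cup frame mm [  3.   -1.8 200.1] axis at mouth [ 3.9 -0.8 60. ] tilt x,y deg [-0.4 -0.4]
mouth rim 44 [-0.3  0.6] [-13.3 -10.4] [35.8 37.6]
```

View pics/s4.png

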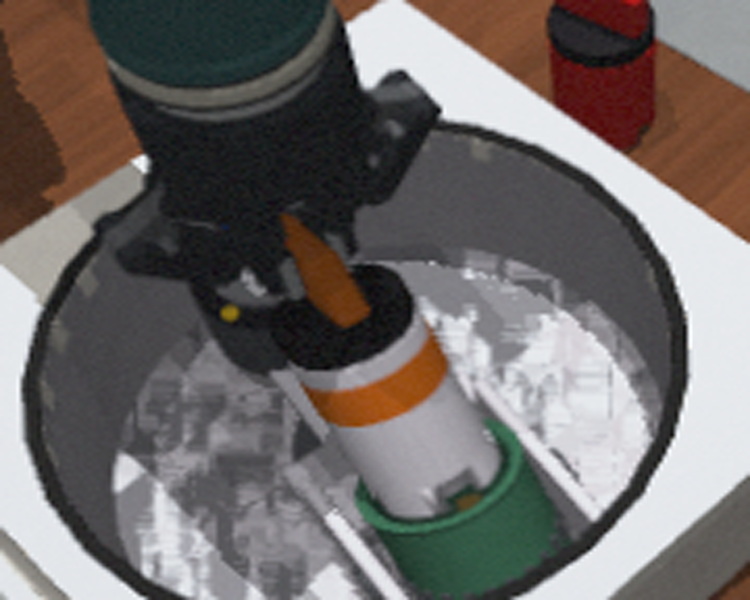

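The view shows the canister's lower end at (440,480), just inside the flared mouth and aligned, with a small lateral correction needed. I'll apply that and insert slowly.

step_arm --pt "-3 -1.3 1.7 0 0" --pt "-3 -1.3 1.7 0 0" --pt "0 -1.3 7 0 0" --pt "3 -1.3 12 0 0" --pt "4 -1.3 14 0 0" --newtons 60

```text
time: 10.87
tcp_pos: [0.5771, -0.1622, 0.206]
orientation: [-0.0, 0.994, -0.108, -0.0]
ft_force: [-0.1, 0.1, -4.3]
grip_width: 0.0126
grip_force: 107.8
```

step_arm --pt "1 0 1.7 0 0" --pt "2 0 3.5 0 0" --pt "3 0 5.2 0 0" --pt "4 0 7 0 0" --pt "4 0 7 0 0"

```text
time: 11.28
tcp_pos: [0.5808, -0.1631, 0.1996]
orientation: [-0.0, 0.994, -0.108, -0.0]
ft_force: [-0.3, -0.2, -4.2]
grip_width: 0.0124
grip_force: 107.8
```

```bash
python3 - <<'E'
from fit import *
p,s=fit();print(s['tcp_pos'],s['ft_force'],s["torque"].round(2))
E
```

```text
scene 1533 off [ 3.3 -1.8] lean 30.5 167.7 0.83
grip pt in cup frame mm [ -0.5  -0.3 176.5] axis at mouth [ 0.5 -0.1 60. ] tilt x,y deg [-0.5 -0.1]
mouth rim 182 [ 2.  -0.3] [-25.3 -36.3] [38.1 35.6]
[ 0.58075521 -0.16305955  0.19961265] [-0.3104169  -0.16401652 -4.15086466] [0.05 0.18 0.03]
```

step_arm --pt "2 0 3.5 0 0" --pt "4 0 7 0 0" --pt "6 0 10.4 0 0" --pt "8 0 14 0 0" --pt "10 0 17.3 0 0"

```text
time: 11.75
tcp_pos: [0.5906, -0.1652, 0.1822]
orientation: [-0.0, 0.994, -0.108, -0.0]
ft_force: [0.4, 0.6, -4.2]
grip_width: 0.0123
grip_force: 107.8
```

step_arm --pt "1 0 1.7 0 0" --pt "2 0 3.5 0 0" --pt "3 0 5.2 0 0" --pt "3.5 0 6.1 0 0" --pt "3.5 0 6.1 0 0"

```text
time: 12.17
tcp_pos: [0.5939, -0.1659, 0.1764]
orientation: [-0.0, 0.994, -0.108, -0.0]
ft_force: [0.0, -0.5, -4.4]
grip_width: 0.0126
grip_force: 107.8
```

step_arm --pt "0.5 0 0.9 0 0" --pt "1 0 1.7 0 0" --pt "1.5 0 2.6 0 0" --pt "2 0 3.5 0 0"

```text
time: 12.5
tcp_pos: [0.5943, -0.1661, 0.1759]
orientation: [0.0, 0.994, -0.108, -0.002]
ft_force: [-10.8, 2.5, 21.0]
grip_width: 0.0125
grip_force: 111.6
```

step_arm --pt "-1 0 -2 0 0" --pt "-1 0 -2 0 0.24" --pt "-1 0 -2 0 0.24" --pt "0 0 -5 0 0.24" --pt "2 0 -8 0 0.24" --newtons 20

```text
time: 12.92
tcp_pos: [0.5982, -0.1669, 0.1813]
orientation: [0.0, 0.994, -0.108, 0.0]
ft_force: [0.6, 0.1, -0.1]
grip_width: 0.0205
grip_force: 0.0
```

step_arm --pt "0 0 0 0 0.24" --pt "0 0 0 4 0.24" --pt "0 0 0 8 0.24" --pt "0 0 0 12 0.24" --pt "0 0 0 12 0.24"

```text
time: 13.33
tcp_pos: [0.5985, -0.1674, 0.1813]
orientation: [0.0, 0.977, -0.212, 0.001]
ft_force: [-0.1, -2.4, -0.5]
grip_width: 0.0205
grip_force: 0.4
```

```bash
cat > bar.py <<'E'
from h import *
def bar(n="scene"):
    p,d=viewer.grab_frame(n);W=cloud(d,viewer.camera_info(n));H=hsv(p).astype(int)
    ps=np.radians(-12.5);Rr=np.array([[np.cos(ps),-np.sin(ps),0],[np.sin(ps),np.cos(ps),0],[0,0,1]])
    C=Rr@np.column_stack([[.866,0,.5],[0,1,0],[-.5,0,.866]]);o=np.array([.5907,-.166,.035])+Rr@[.082,0,.031]
    L=(W-o)@C*1000;r=np.hypot(L[...,0],L[...,1]);
    org=(H[...,0]>4)&(H[...,0]<22)&(H[...,1]>140)
    B=L[org&(r<31)&(L[...,2]>112)&(L[...,2]<175)]
    b=L[org&(r>24)&(r<32)&(L[...,2]>50)&(L[...,2]<112)]
    lid=L[(H[...,2]<60)&(r<27)&(L[...,2]>100)&(L[...,2]<132)]
    _,_,V=np.linalg.svd(B[:,:2]-B[:,:2].mean(0));a=np.degrees(np.arctan2(V[0,1],V[0,0]));a=(a+90)%180-90
    print(n,"bar n",len(B),"phi",a.round(1),"ctr",B.mean(0).round(1),"top z",np.percentile(B[:,2],97).round(1),"band z",np.percentile(b[:,2],[5,50,95]).round(1),"lid z",np.percentile(lid[:,2],50).round(1) if len(lid) else None)
    return p
E
python3 - <<'E'
from bar import *
p=bar();bar("top");s=bot.sense();print(s['tcp_pos'],yaw_now(),s['ft_force'].round(1),s["torque"].round(2),s["grip_width"])
E
```

```text
scene bar n 275 phi 11.2 ctr [  8.8  -2.  149.2] top z 164.7 band z [79.6 87.7 97.7] lid z 124.4
top bar n 121 phi -2.0 ctr [-12.8   0.9 158.5] top z 169.1 band z [96.4 96.4 96.4] lid z 124.8
[ 0.59837232 -0.16721011  0.18127354] -24.26062985018047 [ 0.3 -1.   0.5] [-0.23 -0.13 -0.03] 0.020392014277114158
```

step_arm --pt "0 0 0 4 0.24" --pt "0 0 0 8 0.24" --pt "0 0 0 12 0.24" --pt "0 0 0 16 0.24" --pt "0 0 0 16 0.24"

```text
time: 13.85
tcp_pos: [0.5999, -0.1643, 0.1819]
orientation: [-0.001, 0.939, -0.343, 0.001]
ft_force: [1.5, 3.6, 2.9]
grip_width: 0.0207
grip_force: 11.2
```

```bash
python3 - <<'E'
from bar import *
p=bar();bar("top");s=bot.sense();print(s['tcp_pos'],yaw_now(),s['ft_force'].round(1),s["torque"].round(2),s["grip_width"])
cv2.imwrite("pics/s5.png",cv2.resize(p[230:400,120:300,::-1],(750,600),interpolation=cv2.INTER_CUBIC))
E
```

```text
scene bar n 239 phi -5.7 ctr [  9.8   0.7 151. ] top z 164.8 band z [79.3 87.  98. ] lid z 124.4
top bar n 134 phi -11.6 ctr [ -9.7   7.2 157.2] top z 167.8 band z [90.9 93.  95.1] lid z 125.5
[ 0.59957801 -0.16493515  0.18189645] -40.07947168631035 [2.1 3.7 4.2] [ 0.99 -0.67  0.35] 0.02074413838789039
```

step_arm --pt "0 0 0 3 0.24" --pt "0 0 0 6 0.24" --pt "0 0 0 9 0.24" --pt "0 0 0 9 0.24" --pt "0 0 0 9 0.24"

```text
time: 14.37
tcp_pos: [0.6011, -0.1649, 0.1821]
orientation: [-0.002, 0.91, -0.415, 0.003]
ft_force: [4.2, 3.6, 1.8]
grip_width: 0.0206
grip_force: 23.1
```

```bash
python3 - <<'E'
from bar import *
p=bar();bar("top");s=bot.sense();print(s['tcp_pos'],yaw_now(),s['ft_force'].round(1),s["torque"].round(2),s["grip_width"])
cv2.imwrite("pics/s6.png",cv2.resize(p[230:400,120:300,::-1],(750,600),interpolation=cv2.INTER_CUBIC))
E
```

```text
scene bar n 247 phi -10.6 ctr [ 11.4  -1.2 149.4] top z 163.6 band z [77.7 86.2 96.3] lid z 123.3
top bar n 134 phi -22.0 ctr [ -8.7   9.8 155.3] top z 166.1 band z [84.1 90.4 98.5] lid z 123.9
[ 0.60106791 -0.16498128  0.18208838] -49.0747788111091 [2.6 4.1 2.7] [ 1.19 -1.31  0.5 ] 0.020377986184313752
```

View pics/s6.png

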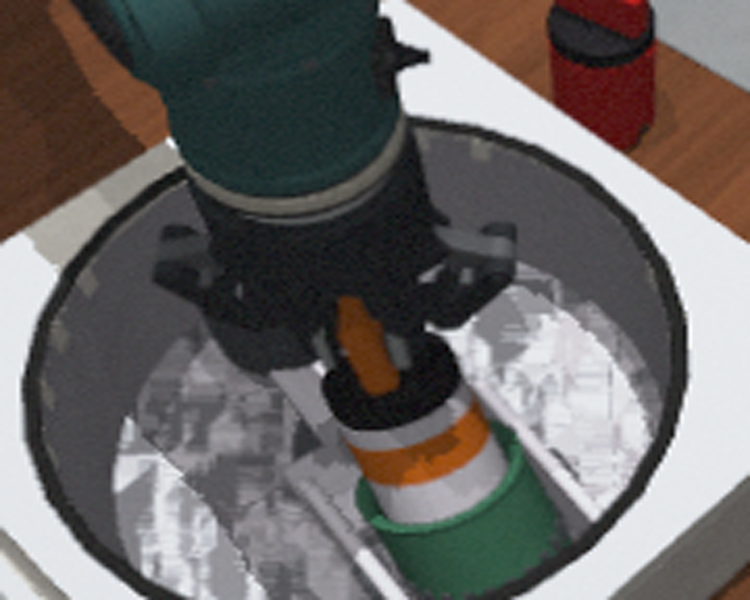

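The T-bar has turned to about -22° and sunk 1-2 mm, so the keyways are probably starting to engage. I'll ease off the wrench and see if it drops.

step_arm --pt "0 0 0 -3 0.26" --pt "0 0 0 -6 0.3" --pt "0 0 0 -6 0.3" --pt "0 0 0 -6 0.3"

```text
time: 14.8
tcp_pos: [0.5965, -0.1678, 0.1805]
orientation: [0.001, 0.929, -0.37, -0.001]
ft_force: [-0.3, -0.3, 0.0]
grip_width: 0.0259
grip_force: 0.0
```

```bash
python3 - <<'E'
from bar import *
p=bar();bar("top");s=bot.sense();print(s['tcp_pos'],yaw_now(),s['ft_force'].round(1),s["torque"].round(2),s["grip_width"])
E
```

```text
scene bar n 314 phi -26.3 ctr [  8.2  -3.8 148.6] top z 162.3 band z [77.7 85.4 95.5] lid z 122.5
top bar n 143 phi -28.7 ctr [-11.4   5.3 151.8] top z 165.7 band z [85.1 91.5 93.6] lid z 122.4
[ 0.59693476 -0.1674832   0.18065915] -43.44670311142556 [-0.1  0.7 -0.1] [ 0.06 -0.04 -0.02] 0.025527299710782013
```

step_arm --pt "0 0 0 0 0" --pt "0 0 0 0 0" --pt "0 0 0 0 0" --pt "0 0 0 0 0" --newtons 20

```text
time: 15.23
tcp_pos: [0.598, -0.1664, 0.1813]
orientation: [-0.0, 0.929, -0.369, 0.0]
ft_force: [-1.4, 0.5, 2.7]
grip_width: 0.0193
grip_force: 18.1
```

step_arm --pt "0.4 -0.3 0.9 0 0" --pt "0.9 -0.5 1.7 0 0" --pt "1.3 -0.8 2.6 0 0" --pt "1.7 -1 3.5 0 0" --pt "1.7 -1 3.5 0 0"

```text
time: 15.65
tcp_pos: [0.6005, -0.1649, 0.1792]
orientation: [-0.001, 0.93, -0.368, -0.0]
ft_force: [-1.9, 4.3, 10.5]
grip_width: 0.019
grip_force: 19.1
```

```bash
python3 - <<'E'
from bar import *
p=bar();bar("top");s=bot.sense();print(s['tcp_pos'],yaw_now(),s['ft_force'].round(1),s["torque"].round(2),s["grip_width"])
E
```

```text
scene bar n 282 phi -15.0 ctr [ 10.6  -1.7 146.9] top z 160.2 band z [75.  83.5 93.3] lid z 120.1
top bar n 133 phi -24.0 ctr [ -9.7   9.1 153.4] top z 163.8 band z [85.9 88.3 90.7] lid z 119.5
[ 0.60049737 -0.1648571   0.17924768] -43.21794374297032 [-2.7  4.2 11.3] [1.22 0.38 0.28] 0.01904534748142586
```

It has sunk about 5 mm since it first stood on the keys, so the keyways are engaged. I'll keep pushing lightly along the axis.

step_arm --pt "0.4 -0.3 0.9 0 0" --pt "0.9 -0.5 1.7 0 0" --pt "1.3 -0.8 2.6 0 0" --pt "1.7 -1 3.5 0 0" --pt "2.1 -1.3 4.3 0 0"

```text
time: 16.17
tcp_pos: [0.6033, -0.1663, 0.175]
orientation: [-0.001, 0.93, -0.368, 0.001]
ft_force: [-1.6, 3.2, 12.7]
grip_width: 0.0191
grip_force: 25.8
```

step_arm --pt "0.4 -0.3 0.9 0 0" --pt "0.9 -0.5 1.7 0 0" --pt "1.3 -0.8 2.6 0 0" --pt "1.7 -1 3.5 0 0" --pt "2.1 -1.3 4.3 0 0"

```text
time: 16.58
tcp_pos: [0.6057, -0.1671, 0.1713]
orientation: [-0.001, 0.93, -0.368, 0.001]
ft_force: [-3.6, 3.8, 15.8]
grip_width: 0.0188
grip_force: 26.5
```

```bash
python3 - <<'E'
from bar import *
p=bar();bar("top");s=bot.sense();print(s['tcp_pos'],yaw_now(),s['ft_force'].round(1),s["torque"].round(2),s["grip_width"])
E
```

```text
scene bar n 272 phi -21.4 ctr [ 12.1  -2.3 138. ] top z 150.3 band z [65.1 74.2 84. ] lid z 111.5
top bar n 126 phi -23.1 ctr [ -8.8   8.  144.5] top z 153.4 band z [ 69.9  83.3 108.4] lid z 111.4
[ 0.60579408 -0.16708594  0.1711771 ] -43.187996546202754 [-2.3  3.2 13.5] [1.18 0.42 0.57] 0.019056803859978884
```

step_arm --pt "0.4 -0.3 0.9 0 0" --pt "0.9 -0.5 1.7 0 0" --pt "1.3 -0.8 2.6 0 0" --pt "1.3 -0.8 2.6 0 0"

```text
time: 17.02
tcp_pos: [0.6063, -0.1675, 0.1703]
orientation: [-0.0, 0.93, -0.368, -0.0]
ft_force: [-7.2, 3.6, 25.0]
grip_width: 0.0188
grip_force: 29.1
```

step_arm --pt "0 0 0 0 0.3" --pt "0 0 0 0 0.3" --pt "0 0 0 0 0.5" --pt "0 0 0 0 0.5"

```text
time: 17.35
tcp_pos: [0.6053, -0.1691, 0.1656]
orientation: [0.0, 0.929, -0.37, -0.001]
ft_force: [-1.1, 0.8, 0.8]
grip_width: 0.0422
grip_force: 0.1
```

```bash
python3 - <<'E'
from bar import *
p=bar();bar("top");s=bot.sense();print(s['tcp_pos'],yaw_now(),s['ft_force'].round(1),s["torque"].round(2),s["grip_width"])
E
```

```text
scene bar n 305 phi -32.4 ctr [ 11.8  -2.6 134.9] top z 149.1 band z [63.4 72.8 82.2] lid z 110.3
top bar n 129 phi -23.1 ctr [ -9.8   6.4 141.3] top z 152.4 band z [ 66.9  79.9 108.3] lid z 110.7
[ 0.60537972 -0.16895631  0.16560945] -43.39708399350912 [-0.5 -0.1 -0. ] [-0.04  0.04  0.02] 0.042541035117564595
```

Lid height 110 mm above the seat means it is home, and the push force rose at the stop. I've released it, so I'll retreat and look at the dial from above.

```bash
python3 - <<'E'
from h import *
t=bot.sense()["tcp_pos"]
plan([[t[0],t[1],.27,-43.4,.5,4],[.502,-.147,.27,-13,.5,6]])
E
```

```text
[[0, 0, -26, 0, 0.5], [0, 0, -52, 0, 0.5], [0, 0, -78, 0, 0.5], [0, 0, -104, 0, 0.5], [-15, 9, -104, -5, 0.5]]
[[-16, 8, 0, -5, 0.5], [-32, 16, 0, -10, 0.5], [-47, 24, 0, -15, 0.5], [-63, 32, 0, -20, 0.5], [-79, 39, 0, -25, 0.5]]
end [ 502.2 -146.7  269.6] -13.4
```

step_arm --pt "0 0 -26 0 0.5" --pt "0 0 -52 0 0.5" --pt "0 0 -78 0 0.5" --pt "0 0 -104 0 0.5" --pt "-15 9 -104 -5 0.5"

```text
time: 17.87
tcp_pos: [0.5953, -0.1662, 0.2759]
orientation: [-0.001, 0.945, -0.328, 0.007]
ft_force: [0.4, -0.0, 1.0]
grip_width: 0.0426
grip_force: 0.0
```

step_arm --pt "-16 8 0 -5 0.5" --pt "-32 16 0 -10 0.5" --pt "-47 24 0 -15 0.5" --pt "-63 32 0 -20 0.5" --pt "-79 39 0 -25 0.5"

```text
time: 18.28
tcp_pos: [0.5017, -0.1465, 0.27]
orientation: [0.0, 0.993, -0.114, -0.0]
ft_force: [0.3, -0.6, -0.6]
grip_width: 0.0426
grip_force: 0.0
```

step_arm --pt "0 0 0 0 0.5" --pt "0 0 0 0 0.5" --pt "0 0 0 0 0.5" --pt "0 0 0 0 0.5"

```text
time: 18.62
tcp_pos: [0.504, -0.1466, 0.2704]
orientation: [0.0, 0.993, -0.117, 0.001]
ft_force: [-0.3, 0.7, 0.2]
grip_width: 0.0425
grip_force: 0.0
```

```bash
cat > dial.py <<'E'
from bar import *
def dial(n="wrist"):
    p,d=viewer.grab_frame(n);W=cloud(d,viewer.camera_info(n));H=hsv(p).astype(int)
    m=(H[...,0]>98)&(H[...,0]<128)&(H[...,1]>110)&(W[...,2]>.135)&(W[...,2]<.168)&(np.hypot(W[...,0]-.5025,W[...,1]+.147)<.035)
    w=(H[...,1]<70)&(H[...,2]>150)&(W[...,2]>.142)&(W[...,2]<.168)&(np.hypot(W[...,0]-.5025,W[...,1]+.147)<.035)
    P=W[m];T=P[P[:,2]>np.percentile(P[:,2],60)-.003]
    print(n,len(P),"top",np.percentile(P[:,2],[50,90]).round(4),"blue",axis2(T)[0].round(4),axis2(T)[2].round(1),"white",len(W[w]),W[w].mean(0).round(4) if w.any() else None)
    A=W[m|w];A=A[A[:,2]>.147]
    if len(A)>20:print("rect",cv2.minAreaRect((A[:,:2]*1000).astype(np.float32)))
    return p
E
python3 - <<'E'
from dial import *
s=bot.sense();print(s['tcp_pos'],yaw_now(),s["time"])
c=viewer.camera_info("wrist");p=dial();dial("scene");bar();cv2.imwrite("pics/w7.png",p[:,:,::-1])
E
```

```text
[ 0.50402547 -0.14660499  0.27043945] -13.411496908498886 18.6167
wrist 740 top [0.1565 0.1575] blue [ 0.5033 -0.1452  0.1565] 167.0 white 0 None
rect ((504.5828552246094, -145.54562377929688), (13.67890739440918, 46.76622772216797), 77.2807388305664)
scene 189 top [0.1548 0.1567] blue [ 0.5022 -0.1475  0.1553] -14.7 white 0 None
rect ((504.066650390625, -147.6046142578125), (13.365220069885254, 47.493282318115234), 76.05599212646484)
scene bar n 354 phi -26.6 ctr [  7.8  -1.2 136.6] top z 149.2 band z [63.9 72.9 82.3] lid z 110.0
```

View pics/w7.png

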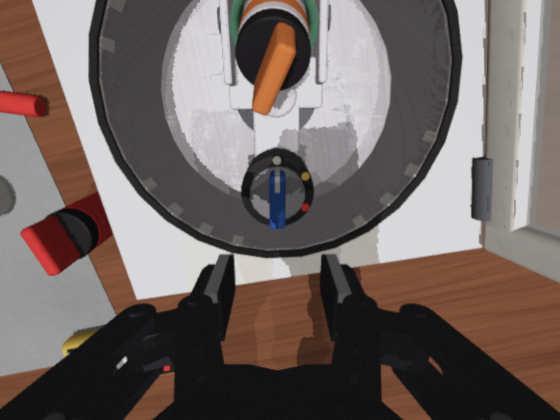

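The wrist view has the dial bar centred at (278,198), with its pointer at the white dot (277,160) and the yellow dot at (306,176) clockwise of it. The canister is seated in the cup above. I'll descend and grip the dial.

step_arm --pt "0 0 30 0 0.5" --pt "0 0 60 0 0.5" --pt "0 0 90 0 0.5" --pt "0 0 115 -0.5 0.5" --pt "0 0 130 -0.5 0.5" --newtons 40

```text
time: 19.18
tcp_pos: [0.5018, -0.146, 0.1377]
orientation: [-0.0, 0.994, -0.112, -0.002]
ft_force: [-0.1, 0.1, 0.5]
grip_width: 0.0427
grip_force: 0.0
```

step_arm --pt "0 0 5 0 0.5" --pt "0 0 9 0 0.5" --pt "0 0 9 0 0.3" --pt "0 0 9 0 0.3" --pt "0 0 9 0 0"

```text
time: 19.6
tcp_pos: [0.5038, -0.1466, 0.1325]
orientation: [0.0, 0.994, -0.112, 0.001]
ft_force: [-0.0, 0.6, -1.1]
grip_width: 0.0149
grip_force: 0.0
```

step_arm --pt "0 0 0 0 0" --pt "0 0 0 0 0" --pt "0 0 0 0 0" --pt "0 0 0 0 0"

```text
time: 19.93
tcp_pos: [0.5038, -0.1464, 0.1321]
orientation: [0.0, 0.994, -0.112, 0.001]
ft_force: [1.0, 0.4, 1.7]
grip_width: 0.0131
grip_force: 44.2
```

```bash
python3 - <<'E'
from h import *
s=bot.sense();print(s['tcp_pos'],yaw_now(),s['ft_force'].round(1),s["torque"].round(2),s["grip_width"],s["grip_force"])
E
```

```text
[ 0.50378198 -0.1464029   0.13209883] -12.856925874242211 [1.  0.4 1.7] [ 0.11 -0.27 -0.01] 0.013068835097304523 44.23395216464996
```

Gripped with no torque. Now I'll push it in 9 mm and check.

step_arm --pt "0 0 3 0 0" --pt "0 0 6 0 0" --pt "0 0 8 0 0" --pt "0 0 9 0 0" --pt "0 0 9 0 0"

```text
time: 20.35
tcp_pos: [0.5038, -0.1464, 0.1235]
orientation: [0.0, 0.994, -0.112, 0.001]
ft_force: [-1.3, 1.1, 12.7]
grip_width: 0.0129
grip_force: 45.9
```

step_arm --pt "0 0 0 3 0" --pt "0 0 0 6 0" --pt "0 0 0 9 0" --pt "0 0 0 12 0"

```text
time: 20.68
tcp_pos: [0.5038, -0.1465, 0.1235]
orientation: [0.0, 0.976, -0.216, 0.001]
ft_force: [-1.1, -0.0, 12.3]
grip_width: 0.0129
grip_force: 45.7
```

```bash
python3 - <<'E'
from h import *
s=bot.sense();print(s['tcp_pos'],yaw_now(),s['ft_force'].round(1),s["torque"].round(2))
E
```

```text
[ 0.50379606 -0.14652342  0.12349279] -24.988530481244847 [-1.1 -0.  12.3] [0.19 0.14 0.05]
```

Turning freely (0.05 Nm). I'll do the remaining 48°.

step_arm --pt "0 0 0 6 0" --pt "0 0 0 12 0" --pt "0 0 0 18 0" --pt "0 0 0 24 0" --pt "0 0 0 30 0"

```text
time: 21.1
tcp_pos: [0.5036, -0.1467, 0.1235]
orientation: [-0.0, 0.886, -0.463, 0.001]
ft_force: [-0.0, 1.5, 12.7]
grip_width: 0.0129
grip_force: 45.7
```

step_arm --pt "0 0 0 6 0" --pt "0 0 0 12 0" --pt "0 0 0 16 0" --pt "0 0 0 18 0" --pt "0 0 0 18 0"

```text
time: 21.52
tcp_pos: [0.5035, -0.1467, 0.1235]
orientation: [-0.0, 0.804, -0.594, 0.001]
ft_force: [-1.4, 1.2, 14.1]
grip_width: 0.013
grip_force: 45.9
```

```bash
python3 - <<'E'
from h import *
s=bot.sense();print(s['tcp_pos'],yaw_now(),s['ft_force'].round(1),s["torque"].round(2))
E
```

```text
[ 0.50349635 -0.14671383  0.12349204] -72.94301854840252 [-1.4  1.2 14.1] [ 0.14  0.24 -0.1 ]
```

Turned 60°. I'll ease it out, open the gripper and rise.

step_arm --pt "0 0 -3 0 0" --pt "0 0 -6 0 0" --pt "0 0 -8 0 0" --pt "0 0 -8.6 0 0" --pt "0 0 -8.6 0 0"

```text
time: 21.93
tcp_pos: [0.5034, -0.1467, 0.1311]
orientation: [-0.0, 0.805, -0.594, 0.001]
ft_force: [3.7, -0.1, 2.3]
grip_width: 0.0127
grip_force: 44.3
```

step_arm --pt "0 0 0 0 0.5" --pt "0 0 0 0 0.5" --pt "0 0 0 0 0.5" --pt "0 0 0 0 0.5" --pt "0 0 0 0 0.5"

```text
time: 22.35
tcp_pos: [0.5019, -0.1461, 0.1305]
orientation: [0.0, 0.805, -0.594, -0.001]
ft_force: [0.0, 0.4, 0.1]
grip_width: 0.043
grip_force: 0.0
```

step_arm --pt "0 0 -25 0 0.5" --pt "0 0 -55 0 0.5" --pt "0 0 -90 0 0.5" --pt "0 0 -125 0 0.5" --pt "0 0 -150 0 0.5"

```text
time: 22.77
tcp_pos: [0.5031, -0.1467, 0.2837]
orientation: [-0.0, 0.805, -0.594, 0.001]
ft_force: [-0.0, 0.8, -0.5]
grip_width: 0.0424
grip_force: 0.0
```

step_arm --pt "0 0 0 0 0.5" --pt "0 0 0 0 0.5" --pt "0 0 0 0 0.5"

```text
time: 23.02
tcp_pos: [0.5019, -0.146, 0.2803]
orientation: [0.0, 0.805, -0.594, -0.001]
ft_force: [-0.5, 0.3, -0.3]
grip_width: 0.0427
grip_force: 0.0
```

```bash
python3 - <<'E'
from dial import *
s=bot.sense();print(s['tcp_pos'],yaw_now(),s["time"],s["ft_force"])
p=dial();dial("scene");q=bar()
cv2.imwrite("pics/w8.png",np.hstack([cv2.resize(p[60:340,100:460,::-1],(400,311)),cv2.resize(q[190:400,100:370,::-1],(400,311))]))
E
```

```text
[ 0.50190516 -0.14598581  0.28026225] -72.8479283181924 23.0167 [-0.54237682  0.34594867 -0.26610213]
wrist 691 top [0.156  0.1571] blue [ 0.5034 -0.1444  0.156 ] 107.3 white 0 None
rect ((504.04681396484375, -145.75440979003906), (13.319681167602539, 46.621437072753906), 17.502357482910156)
scene 256 top [0.1539 0.1565] blue [ 0.5043 -0.1459  0.1551] -72.3 white 0 None
rect ((503.9803161621094, -147.27755737304688), (14.554862976074219, 47.974029541015625), 15.19003963470459)
scene bar n 355 phi -26.7 ctr [  7.6  -1.  136.8] top z 149.1 band z [63.5 72.9 82.6] lid z 110.1
```

View pics/w8.png

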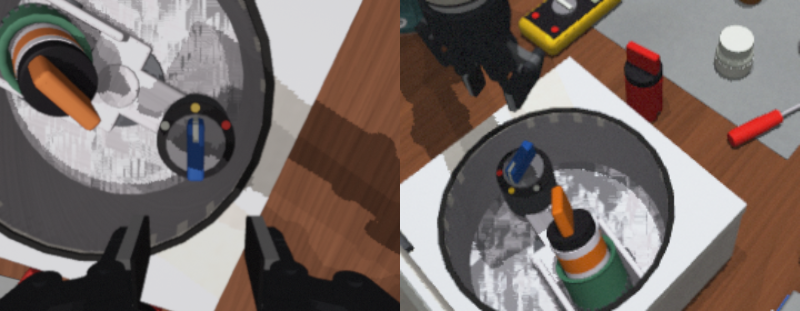

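The dial's pointer is at the yellow dot (195,108), and the dial's top is back at its "out" height. The canister's lid is 110 mm above the seat, 14 mm below where it stood on the keys, and nothing touches it.

```bash
python3 -c "
from plant import bot
print(bot.job_done())"
```

```text
the job is handed in; nothing more can be done
None
```

I handed the job in at about 23 s: by the last camera check the canister is fully home in the cup and released, the dial is out at the yellow dot, and I touched none of the bystanders; no verdict came back.

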